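# Lay out hammer heads by size for rehafting

### The job

Lay the four loose hammer heads out in the leather-lined rack, ready for new handles: one in each stall in order of size, the smallest in the stall nearest the bench vice and the largest in the stall farthest from it. Each lies eye up in the middle of its stall, straight along it (face or peen first is all the same). Leave the tin of wedges where it stands.

Things in the scene. Friction and masses are not known exactly. Their poses are not given: they have to be found in the camera images.
- head_a: the smallest of four unhandled cross-peen hammer heads, dark steel, lying eye up: 64 mm long, 18 mm wide and 18 mm high, about 0.1 kg. Origin: centre of its underside, below the middle of the eye; x along the head towards the bright eight-sided face (the wedge-shaped peen is at -x), z up through the eye. The flat cheeks beside the eye, 18 mm apart across y and 23 mm long, suit a grip
- head_b: the second smallest of four unhandled cross-peen hammer heads, dark steel, lying eye up: 86 mm long, 23 mm wide and 23 mm high, about 0.22 kg. Origin: centre of its underside, below the middle of the eye; x along the head towards the bright eight-sided face (the wedge-shaped peen is at -x), z up through the eye. The flat cheeks beside the eye, 23 mm apart across y and 31 mm long, suit a grip
- head_c: the second largest of four unhandled cross-peen hammer heads, dark steel, lying eye up: 108 mm long, 28 mm wide and 28 mm high, about 0.41 kg. Origin: centre of its underside, below the middle of the eye; x along the head towards the bright eight-sided face (the wedge-shaped peen is at -x), z up through the eye. The flat cheeks beside the eye, 28 mm apart across y and 39 mm long, suit a grip
- head_d: the largest of four unhandled cross-peen hammer heads, dark steel, lying eye up: 130 mm long, 34 mm wide and 34 mm high, about 0.73 kg. Origin: centre of its underside, below the middle of the eye; x along the head towards the bright eight-sided face (the wedge-shaped peen is at -x), z up through the eye. The flat cheeks beside the eye, 34 mm apart across y and 47 mm long, suit a grip
- stall_a: leftmost (+y end) of four equal stalls side by side, 92 mm apart, in the fixed wooden rack: its leather lining, 146 mm long (x), 80 wide (y), 4 thick. Origin: centre of the lining's underside, 12 mm above the bench, 4 mm below the face a head rests on; x lengthwise, away from the robot. 8 mm wide strips beside it stand 8 mm above the leather; both ends are open
- stall_b: second from the left of four equal stalls side by side, 92 mm apart, in the fixed wooden rack: its leather lining, 146 mm long (x), 80 wide (y), 4 thick. Origin: centre of the lining's underside, 12 mm above the bench, 4 mm below the face a head rests on; x lengthwise, away from the robot. 8 mm wide strips beside it stand 8 mm above the leather; both ends are open
- stall_c: third from the left of four equal stalls side by side, 92 mm apart, in the fixed wooden rack: its leather lining, 146 mm long (x), 80 wide (y), 4 thick. Origin: centre of the lining's underside, 12 mm above the bench, 4 mm below the face a head rests on; x lengthwise, away from the robot. 8 mm wide strips beside it stand 8 mm above the leather; both ends are open
- stall_d: rightmost (-y end) of four equal stalls side by side, 92 mm apart, in the fixed wooden rack: its leather lining, 146 mm long (x), 80 wide (y), 4 thick. Origin: centre of the lining's underside, 12 mm above the bench, 4 mm below the face a head rests on; x lengthwise, away from the robot. 8 mm wide strips beside it stand 8 mm above the leather; both ends are open
- vice: the bench vice, dark cast iron with bright jaws, fixed beyond one end of the rack, left or right; about 240 mm long, 120 mm wide over the handle, 126 mm high. Origin: on the bench under its body; x runs along the screw, away from the robot. A low iron swage block (150 x 150 x 70 mm, fixed) stands beyond the other end
- wedge_tin: open tin of steel wedges, 68 mm across, 45 mm high, loose, not part of the job. Origin: centre of its underside

How it is judged (in metres and radians):
At the end, for the whole second after the job is handed in: In order of size from the vice end, smallest nearest the vice, each head lies in its own stall: within 15 mm of the stall's centre, flat on the leather (tilt under 0.1 rad), eye up, its length within 0.26 rad of the stall's, either way round; all released and at rest (((world y of vice above 0 m and horizontal distance between head_a and stall_a below 0.015 m and z of head_a in the frame of stall_a between 0.001 and 0.008 m and angle between each of head_a, head_b, head_c, head_d's own z axis and vertical below 0.1 rad and angle between the x axis of head_a and the x axis of stall_a, either way round below 0.26 rad and horizontal distance between head_b and stall_b below 0.015 m and z of head_b in the frame of stall_b between 0.001 and 0.008 m and angle between the x axis of head_b and the x axis of stall_b, either way round below 0.26 rad and horizontal distance between head_c and stall_c below 0.015 m and z of head_c in the frame of stall_c between 0.001 and 0.008 m and angle between the x axis of head_c and the x axis of stall_c, either way round below 0.26 rad and horizontal distance between head_d and stall_d below 0.015 m and z of head_d in the frame of stall_d between 0.001 and 0.008 m and angle between the x axis of head_d and the x axis of stall_d, either way round below 0.26 rad) or (world y of vice below 0 m and horizontal distance between head_a and stall_d below 0.015 m and z of head_a in the frame of stall_d between 0.001 and 0.008 m and angle between each of head_a, head_b, head_c, head_d's own z axis and vertical below 0.1 rad and angle between the x axis of head_a and the x axis of stall_d, either way round below 0.26 rad and horizontal distance between head_b and stall_c below 0.015 m and z of head_b in the frame of stall_c between 0.001 and 0.008 m and angle between the x axis of head_b and the x axis of stall_c, either way round below 0.26 rad and horizontal distance between head_c and stall_b below 0.015 m and z of head_c in the frame of stall_b between 0.001 and 0.008 m and angle between the x axis of head_c and the x axis of stall_b, either way round below 0.26 rad and horizontal distance between head_d and stall_a below 0.015 m and z of head_d in the frame of stall_a between 0.001 and 0.008 m and angle between the x axis of head_d and the x axis of stall_a, either way round below 0.26 rad)) and linear speed of each of head_a, head_b, head_c, head_d below 0.02 m/s and angular speed of each of head_a, head_b, head_c, head_d below 0.1 rad/s); the robot touches nothing.
It fails at once if the tin of wedges is shifted by more than 30 mm (distance of wedge_tin from where it was at the start of the episode above 0.03 m).
It also fails if it takes over 106 s, if anything falls off the work surface, if the arm or the gripper's body presses on something with over 40 N, if the wrist force passes 120 N, or if a joint passes its speed limit or range.

### The arm

A 6-joint arm with a two-finger parallel gripper is mounted at the origin on the work surface. World frame = base frame: x ahead of the robot, y to its left, z up, the work surface at z = 0. Lengths are in m, angles in degrees, forces in N, time in s.
With the tool pointing down it reaches from about 0.35 to 0.875 m from the base axis. Payload 4.2 kg.
Tool frame: the origin (TCP) lies on the centre line of the jaws, within the pads' length; the fingertips stand 8 mm ahead of it and the grasp point (between the pads) lies 11 mm behind it; z points along the fingers, y is the direction in which the jaws open and shut (so a half turn about z gives the same grasp; the last joint's range is limited). The gripper opens to 87 mm and grips with 3 to 60 N. Pads are 19 mm wide; open, the fingers measure 117 mm over their backs; the gripper's body (75 mm by 190 mm) begins 51 mm behind the grasp point.
Start: joints at [-50.501, 22.042, 0.453, 0, -68.411, -14.817], TCP at [0.261, -0.568, 0.231] pointing down, gripper open.
Joint ranges: [-179.83, 179.83], [-69.29, 118.12], [-61.27, 80.66], [-181.25, 117.63], [-171.15, -9.14], [-177.46, 177.46]. Speed limits (degrees/s): [159.86, 159.86, 180, 180, 180, 180].

### API

Orientations are given as a 3x3 rotation matrix whose columns are the frame's x, y, z axes.
In Python, from station import sense, capture, finish_job, recognise gives the robot as it stands.
- The arm moves only by the tool apply_moves, never from a script. Its argument "plan" is a list that holds one entry, the list of rows, each a list of 7 numbers: the opening in per cent of the stroke, from 0 (shut) to 100 (fully open), then the shift along the world's x, y, z in units of 25 mm (1.0 is 25 mm), then the turn, a rotation vector about the world's x, y, z in rad. A call has 1 to 12 rows; each row shifts and turns the pose as measured when the row begins; what a row does not reach is not made up. A row lasts 1/12 s, in which the tool goes at most 41.7 mm and 7.16 degrees, less where a joint would pass 70% of its speed; a pose out of reach is approached as far as the arm can. A call is refused whole if a number of a shift passes 1 or a number of a turn 0.125, either way. A call with a gripper value outside its range is refused whole. The fingers move at their own pace and stop on an object; the grip force is fixed at half the most. Time passes only in rows, so rows that do not move let the fingers close. It gives the time, the measured TCP pose, the force and the opening at its end, in the units of the state.
- sense(): the state, without advancing time (a new reading comes with each control period).
- capture(name): name is "scene" or "side" or "wrist"; returns a dict with "pixels" (480x640x3 uint8, red, green, blue), "depth" (480x640 float32, m along the optical axis (not along the pixel's ray), 0 where there is no reading), "mtx" (3x3 intrinsics, pixels), "R" (3x3) and "t" (3): a world point X has camera coordinates R X + t; the wrist camera has in their place "mount" (4x4, takes a point from camera to tool coordinates, whose origin is the TCP and whose axes are the flange's). Camera axes: x right, y down, z forward; pixel columns grow to the right and rows downward; lengths in m; the calibration is good to about 2 mm. The wrist camera is an equidistant fisheye: a pixel r from the principal point sees the ray r / f radians off the axis. A picture is of the moment at which its call begins: read the wrist's pose just before it.
- finish_job(): hands the job in, once; it reports no verdict.
Trained networks look in a picture, given as the dict that the camera call returned (one of the last four; its "shot" number tells which), for a name from the list of things; names that differ only in an ending like _2 or _b are one class to them, and where a whole thing is asked for, a point or a joint stands for the part that bears it (a point fixed in the world has none). Each returns a list of dicts, best first, with "score" (0 to 1); they miss things now and then, are a little off and sometimes report something else, mostly with a low value. They report only what shows in the picture. A call takes as long as a camera call.
- recognise(label, picture): "at" ([x, y, z] in m, in the coordinates of the camera as it stood for that picture, good to about 4 mm: the middle of the surface that is visible of it).
The state is a dict: "time_s": time; "joints": joint angles; "joint_velocities": joint speeds; "effort": joint torques, N m; "tcp_pos": TCP position; "ee_rot": TCP orientation; "wrist_force": force on the tool from outside, world axes, zero at the start; "moment": the same for the moment, N m; "gripper_width": opening from 0.0 (shut) to 1.0 (fully open).
Only numpy, scipy, OpenCV 4.12 (cv2) and the standard library are available. Lean on these libraries where they do the work, as an engineer would, in place of code of your own. Each camera call takes 0.05 s, during which the arm holds its last target.

## Working session

There is one attempt and no reset: what is moved stays moved. The work goes in short steps, Python scripts to look and compute and a tool call to move; the robot and the scene stay as the last step left them, time stands still between calls to the robot, and variables do not carry over. Pictures are saved under pics/ and viewed, and the job is handed in when it is done.

Besides the shell and the picture viewer there is one more tool, called after "Call:" by a JSON object that holds its "op" and its "data", one argument or row to a line. apply_moves: Moves the arm, as the interface text tells. Its arguments: {"type":"object","properties":{"plan":{"type":"array","items":{"type":"array","items":{"type":"array","items":{"type":"number"}}}}},"required":["plan"]}

```bash
mkdir -p pics; ls
cat > h.py <<'E'
import numpy as np, cv2
from station import sense, capture, finish_job, recognise
def save(p,n): cv2.imwrite('pics/'+n,cv2.cvtColor(p['pixels'],cv2.COLOR_RGB2BGR))
def cloud(p):
    K=p['mtx'];d=p['depth'];v,u=np.mgrid[:480,:640]
    c=np.stack([(u-K[0,2])/K[0,0]*d,(v-K[1,2])/K[1,1]*d,d],-1)
    return (c-p['t'])@p['R']   # R^T (c-t)
E
python3 - <<'E'
from h import *
s=sense(); print({k:np.round(v,3).tolist() for k,v in s.items()})
for n in('scene','side'):
    p=capture(n); save(p,n+'0.png'); np.savez(n+'0.npz',**p)
    print(n,np.round(p['R'],3).tolist(),p['t'],p['mtx'].tolist())
    for l in('head_a','stall_a','vice','wedge_tin'):
        for r in recognise(l,p):
            print(l,round(r['score'],2),np.round(p['R'].T@(np.array(r['at'])-p['t']),3))
E
```

```text
pics
{'time_s': 0.0, 'joints': [-50.499, 22.09, 0.381, -0.029, -68.412, -14.817], 'joint_velocities': [-0.007, -0.015, -0.102, 0.026, -0.046, -0.067], 'effort': [0.0, -39.067, 18.741, 4.22, 0.011, -0.0], 'tcp_pos': [0.261, -0.567, 0.229], 'ee_rot': [[-0.909, -0.417, -0.001], [-0.417, 0.909, 0.002], [0.0, 0.002, -1.0]], 'wrist_force': [-0.668, -0.078, 0.134], 'moment': [0.065, 0.009, -0.017], 'gripper_width': 1.001}
scene [[-0.841, 0.54, -0.014], [0.396, 0.599, -0.696], [-0.368, -0.591, -0.718]] [ 0.43253043 -0.17849045  1.59314443] [[514.921369525043, 0.0, 326.36539789291027], [0.0, 514.921369525043, 233.29643772897515], [0.0, 0.0, 1.0]]
head_a 0.81 [ 0.416 -0.269  0.021]
head_a 0.8 [0.426 0.264 0.021]
head_a 0.75 [ 0.436 -0.068  0.015]
head_a 0.48 [0.439 0.108 0.016]
stall_a 0.97 [0.638 0.147 0.015]
stall_a 0.96 [ 0.643 -0.041  0.017]
stall_a 0.91 [0.637 0.053 0.013]
stall_a 0.72 [ 0.636 -0.127  0.013]
vice 0.61 [ 0.677 -0.419  0.086]
wedge_tin 0.84 [0.424 0.454 0.026]
side [[-0.992, -0.122, -0.014], [-0.073, 0.674, -0.735], [0.099, -0.728, -0.678]] [0.51465699 0.06934436 1.30823761] [[592.6656358770551, 0.0, 327.0716821251633], [0.0, 592.6656358770551, 237.64036149519214], [0.0, 0.0, 1.0]]
head_a 0.91 [ 0.433 -0.067  0.019]
head_a 0.76 [0.419 0.274 0.028]
head_a 0.73 [ 0.411 -0.265  0.023]
head_a 0.68 [0.436 0.117 0.014]
stall_a 0.86 [0.633 0.052 0.015]
stall_a 0.78 [ 0.637 -0.126  0.019]
stall_a 0.74 [0.638 0.146 0.021]
stall_a 0.64 [ 0.636 -0.039  0.021]
vice 0.82 [ 0.661 -0.418  0.083]
wedge_tin 0.78 [0.424 0.457 0.038]
```

View pics/scene0.png

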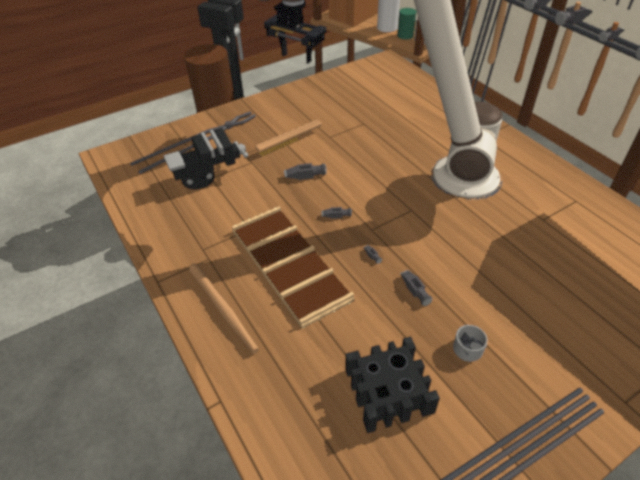

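View pics/side0.png

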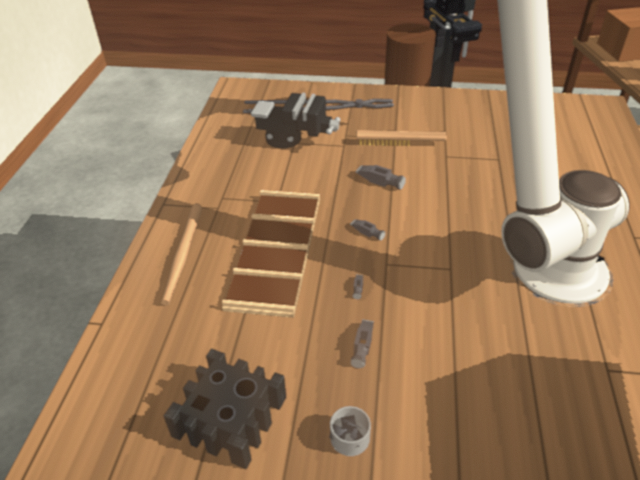

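```bash
cat > top.py <<'E'
import sys
from h import *
def topdown(p,fn,x0=.3,x1=.76,y0=-.4,y1=.4,res=.001):
    X=cloud(p); ok=(p['depth']>0)
    nx,ny=int((x1-x0)/res),int((y1-y0)/res)
    Z=np.full((nx,ny),np.nan);C=np.zeros((nx,ny,3),np.uint8)
    P=X[ok];c=p['pixels'][ok]
    o=np.argsort(P[:,2]);P=P[o];c=c[o]
    i=((x1-P[:,0])/res).astype(int);j=((y1-P[:,1])/res).astype(int)
    m=(i>=0)&(i<nx)&(j>=0)&(j<ny)
    C[i[m],j[m]]=c[m]
    cv2.imwrite('pics/'+fn,cv2.cvtColor(C,cv2.COLOR_RGB2BGR))
def heads(p,guesses,zmin,r=.085,tag=''):
    X=cloud(p);ok=p['depth']>0
    for g in guesses:
        m=ok&(X[...,2]>zmin)&(X[...,2]<.06)&(np.hypot(X[...,0]-g[0],X[...,1]-g[1])<r)
        n,lab,st,ce=cv2.connectedComponentsWithStats(m.astype(np.uint8))
        k=1+np.argmax(st[1:,4]);m=lab==k
        P=X[m][:, :2].astype(np.float32)
        (cx,cy),(w,h),a=cv2.minAreaRect(P)
        if w<h: a+=90
        print(tag,g,'n',m.sum(),'c',np.round([cx,cy],4),'LW',np.round(sorted([w,h]),3),'ang',round((a+90)%180-90,1),'zmax',np.round(np.percentile(X[m][:,2],[50,95]),4))
if __name__=='__main__':
    for n in('scene','side'):
        p=dict(np.load(n+'0.npz'));topdown(p,n+'_top.png')
        for z in (.006,.012): heads(p,[(.414,-.267),(.422,.27),(.434,-.068),(.438,.112)],z,tag=n)
E
python3 top.py
```

```text
scene (0.414, -0.267) n 485 c [ 0.4157 -0.2748] LW [0.043 0.129] ang -20.1 zmax [0.0245 0.0343]
scene (0.422, 0.27) n 472 c [0.4171 0.2578] LW [0.031 0.11 ] ang 83.7 zmax [0.0214 0.0282]
scene (0.434, -0.068) n 243 c [ 0.4338 -0.072 ] LW [0.032 0.084] ang -40.6 zmax [0.0168 0.0244]
scene (0.438, 0.112) n 139 c [0.4387 0.1074] LW [0.021 0.065] ang 85.8 zmax [0.0138 0.019 ]
scene (0.414, -0.267) n 435 c [ 0.4157 -0.2748] LW [0.043 0.129] ang -20.1 zmax [0.0259 0.0345]
scene (0.422, 0.27) n 416 c [0.4171 0.2578] LW [0.031 0.11 ] ang 83.7 zmax [0.0226 0.0283]
scene (0.434, -0.068) n 193 c [ 0.4329 -0.0712] LW [0.032 0.082] ang -40.6 zmax [0.0181 0.0248]
scene (0.438, 0.112) n 92 c [0.4388 0.1098] LW [0.021 0.06 ] ang 85.8 zmax [0.0155 0.0195]
side (0.414, -0.267) n 689 c [ 0.4136 -0.2776] LW [0.049 0.133] ang -18.9 zmax [0.0264 0.0363]
side (0.422, 0.27) n 656 c [0.4164 0.2588] LW [0.029 0.112] ang 83.3 zmax [0.0253 0.0313]
side (0.434, -0.068) n 361 c [ 0.4309 -0.0728] LW [0.038 0.087] ang -42.4 zmax [0.0192 0.026 ]
side (0.438, 0.112) n 189 c [0.4373 0.1076] LW [0.019 0.069] ang 89.8 zmax [0.0165 0.0214]
side (0.414, -0.267) n 624 c [ 0.4136 -0.2776] LW [0.049 0.133] ang -18.9 zmax [0.0274 0.0365]
side (0.422, 0.27) n 610 c [0.4164 0.2588] LW [0.029 0.112] ang 83.3 zmax [0.0259 0.0313]
side (0.434, -0.068) n 309 c [ 0.4312 -0.0732] LW [0.029 0.087] ang -30.8 zmax [0.0204 0.0263]
side (0.438, 0.112) n 160 c [0.4378 0.1093] LW [0.018 0.066] ang 89.3 zmax [0.0175 0.0214]
```

The vice (scene image ~(205,155)) is on the −y side and the swage block (~(390,380)) on +y. So a→stall_d, b→stall_c, c→stall_b and d→stall_a. Next I'll refine the rack and the eye positions.

Run:
```python
from h import *
ims=[]
for n in('scene','side'):
    p=dict(np.load(n+'0.npz'));X=cloud(p)
    # orthorectify at z=0.016
    x1,y1,res=.74,.34,.001
    i,j=np.mgrid[:390,:700]
    for zz in (.016,):
        W=np.stack([x1-i*res,y1-j*res,np.full(i.shape,zz)],-1)
        c=W@p['R'].T+p['t'];u=(c[...,0]/c[...,2]*p['mtx'][0,0]+p['mtx'][0,2]).astype(np.float32);v=(c[...,1]/c[...,2]*p['mtx'][1,1]+p['mtx'][1,2]).astype(np.float32)
        im=cv2.remap(p['pixels'],u,v,cv2.INTER_CUBIC);cv2.imwrite(f'pics/ortho_{n}.png',im[...,::-1])
    # strips: z>0.020 in rack area
    m=(p['depth']>0)&(X[...,0]>.53)&(X[...,0]<.74)&(X[...,1]>-.21)&(X[...,1]<.23)
    P=X[m]
    hi=P[(P[:,2]>.0205)&(P[:,2]<.035)]
    (c,s,a)=cv2.minAreaRect(P[(P[:,2]>.008)&(P[:,2]<.035)][:,:2].astype(np.float32));print(n,'rack rect',np.round(c,4),np.round(s,4),a)
    h,e=np.histogram(hi[:,1],bins=np.arange(-.22,.24,.004))
    for k in np.where(h>8)[0]: print(round(e[k]+.002,3),h[k],end='; ')
    print()
    for lo in np.arange(-.18,.2,.0923): pass
```

```text
scene rack rect [0.6363 0.0121] [0.3839 0.1528] 89.65614318847656
-0.178 18; -0.174 40; -0.17 47; -0.166 13; -0.086 19; -0.082 49; -0.078 54; -0.074 10; 0.006 21; 0.01 59; 0.014 55; 0.018 12; 0.098 23; 0.102 63; 0.106 60; 0.19 30; 0.194 71; 0.198 64; 
side rack rect [0.6468 0.0119] [0.3954 0.1743] 89.75128173828125
-0.178 29; -0.174 59; -0.17 97; -0.166 20; -0.086 28; -0.082 67; -0.078 97; -0.074 25; -0.038 9; 0.006 33; 0.01 76; 0.014 120; 0.018 29; 0.062 9; 0.074 9; 0.086 10; 0.098 42; 0.102 92; 0.106 128; 0.11 20; 0.13 9; 0.134 9; 0.178 9; 0.182 9; 0.186 9; 0.19 39; 0.194 110; 0.198 163; 0.202 13;
```

```bash
python3 -c "
import cv2,numpy as np
a=cv2.imread('pics/ortho_scene.png');b=cv2.imread('pics/ortho_side.png')
cv2.imwrite('pics/ortho2.png',cv2.resize(np.vstack([a,b]),None,fx=.76,fy=.76))"
```

```text
(no output)
```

View pics/ortho2.png

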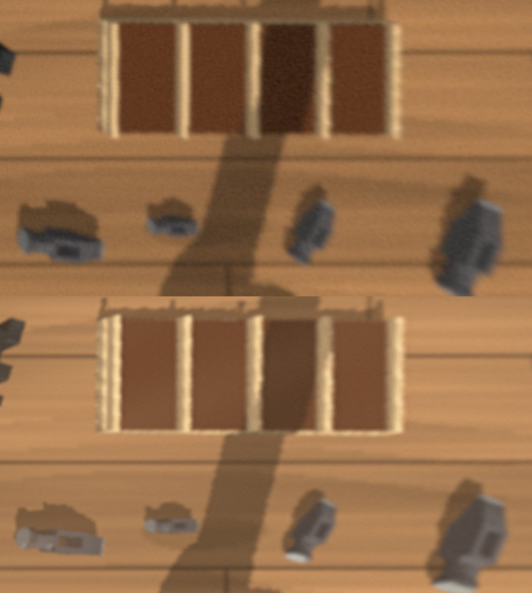

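Call:
{"op": "apply_moves", "data": {
  "plan": [
    [[100,0.6,0.95,0,0,0,-0.12],[100,0.6,0.95,0,0,0,-0.12],[100,0.6,0.95,0,0,0,-0.12],[100,0.6,0.95,0,0,0,-0.12],[100,0.6,0.95,0,0,0,-0.12],[100,0.6,0.95,0,0,0,-0.12],[100,0.6,0.95,0,0,0,0],[100,0.6,0.95,0,0,0,0],[100,0.6,0.95,0,0,0,0],[100,0.6,0.95,0,0,0,0],[100,0.6,0.95,0,0,0,0],[100,0,0.9,0,0,0,0]]
  ]
}}

```text
time_s: 1.5
tcp_pos: [0.4308, -0.2753, 0.2307]
ee_rot: [[-0.948, 0.319, 0.003], [0.319, 0.948, -0.002], [-0.003, -0.001, -1.0]]
wrist_force: [0.3, -0.2, 0.6]
gripper_width: 1.002
```

```bash
cat >> h.py <<'E'
def wristortho(p,s,cx,cy,z,fn,res=.0005,half=.1):
    n=int(2*half/res);i,j=np.mgrid[:n,:n]
    W=np.stack([cx+half-i*res,cy+half-j*res,np.full(i.shape,z)],-1)
    T=np.array(s['ee_rot']);q=(W-np.array(s['tcp_pos']))@T
    M=np.array(p['mount']);c=(q-M[:3,3])@M[:3,:3]
    r=np.hypot(c[...,0],c[...,1]);th=np.arctan2(r,c[...,2]);K=p['mtx']
    u=(K[0,2]+K[0,0]*th*c[...,0]/r).astype(np.float32);v=(K[1,2]+K[1,1]*th*c[...,1]/r).astype(np.float32)
    im=cv2.remap(p['pixels'],u,v,cv2.INTER_CUBIC)
    cv2.imwrite('pics/'+fn,im[...,::-1]);return im
def wcloud(p,s):
    K=p['mtx'];d=p['depth'];v,u=np.mgrid[:480,:640]
    a=(u-K[0,2])/K[0,0];b=(v-K[1,2])/K[1,1];r=np.hypot(a,b)+1e-9
    f=np.tan(r)/r*d
    c=np.stack([a*f,b*f,d],-1);M=np.array(p['mount'])
    q=c@M[:3,:3].T+M[:3,3]
    return q@np.array(s['ee_rot']).T+np.array(s['tcp_pos'])
def st():
    s=sense();R=np.array(s['ee_rot']);print('t',round(s['time_s'],2),'tcp',np.round(s['tcp_pos'],4),'jaw',round(np.degrees(np.arctan2(R[1,1],R[0,1])),1),'tilt',np.round(R[:2,2],3),'w',round(s['gripper_width']*87,1),'F',np.round(s['wrist_force'],1),'j',np.round(s['joints'],0));return s
def look(cx,cy,z,fn,zmin=.007,r=.085,half=.1):
    s=st();p=capture('wrist');X=wcloud(p,s);ok=p['depth']>0
    m=ok&(X[...,2]>zmin)&(X[...,2]<.06)&(np.hypot(X[...,0]-cx,X[...,1]-cy)<r)
    wristortho(p,s,cx,cy,z,fn,half=half);save(p,'raw_'+fn)
    if m.sum()<30: print('few',m.sum());return
    n,lab,stt,ce=cv2.connectedComponentsWithStats(m.astype(np.uint8));m=lab==1+np.argmax(stt[1:,4])
    P=X[m];(a,b),(w,h),g=cv2.minAreaRect(P[:,:2].astype(np.float32))
    if w<h:g+=90
    print('rect',np.round([a,b],4),np.round(sorted([w,h]),4),'ang',round((g+90)%180-90,1),'z',np.round(np.percentile(P[:,2],[50,95]),4))
    T=P[P[:,2]>np.percentile(P[:,2],97)-.003];(a,b),(w,h),g=cv2.minAreaRect(T[:,:2].astype(np.float32))
    if w<h:g+=90
    print('top',np.round([a,b],4),np.round(sorted([w,h]),4),'ang',round((g+90)%180-90,1))
E
python3 -c "
from h import *
look(.415,-.276,.034,'d1.png')"
```

```text
t 1.5 tcp [ 0.4308 -0.2753  0.2307] jaw 71.4 tilt [ 0.003 -0.002] w 87.2 F [ 0.3 -0.2  0.6] j [-14.  11. -15.   0. -64. -94.]
rect [ 0.4146 -0.2768] [0.0343 0.1307] ang -23.1 z [0.0305 0.0345]
top [ 0.3981 -0.27  ] [0.0342 0.0946] ang -22.6
```

View pics/d1.png

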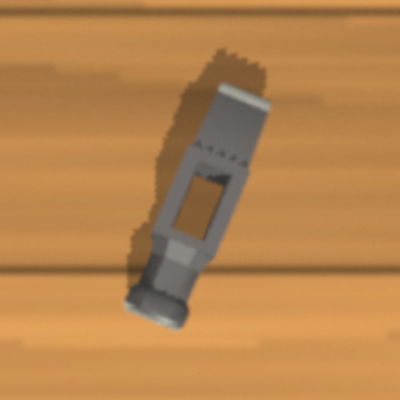

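View pics/raw_d1.png

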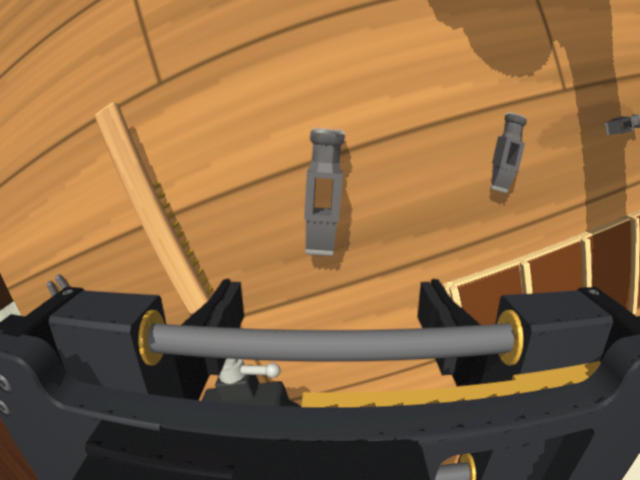

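The corrected wrist picture shows head_d with its eye at pixel (200,206), which gives (0.413,-0.276), and a heading of -23°. Now the descent.

Call:
{"op": "apply_moves", "data": {
  "plan": [
    [[100,-0.4,0,-0.8,0,0,-0.077],[100,-0.3,0,-1,0,0,0],[100,0,0,-1,0,0,0],[100,0,0,-1,0,0,0],[100,0,0,-1,0,0,0],[100,0,0,-1,0,0,0],[100,0,0,-1,0,0,0],[100,0,0,0,0,0,0]]
  ]
}}

```text
time_s: 2.22
tcp_pos: [0.4138, -0.27, 0.0603]
ee_rot: [[-0.922, 0.386, 0.017], [0.386, 0.922, -0.005], [-0.018, 0.002, -1.0]]
wrist_force: [-1.1, -0.9, 0.5]
gripper_width: 0.999
```

```bash
python3 -c "
from h import *
look(.415,-.276,.034,'d2.png')"
```

```text
t 2.22 tcp [ 0.4138 -0.27    0.0603] jaw 67.3 tilt [ 0.017 -0.005] w 86.9 F [-1.1 -0.9  0.5] j [-14.  21. -31.   0. -37. -99.]
rect [ 0.3978 -0.2694] [0.0344 0.0937] ang -23.2 z [0.0314 0.0344]
top [ 0.3973 -0.2692] [0.0344 0.0925] ang -23.3
```

View pics/raw_d2.png

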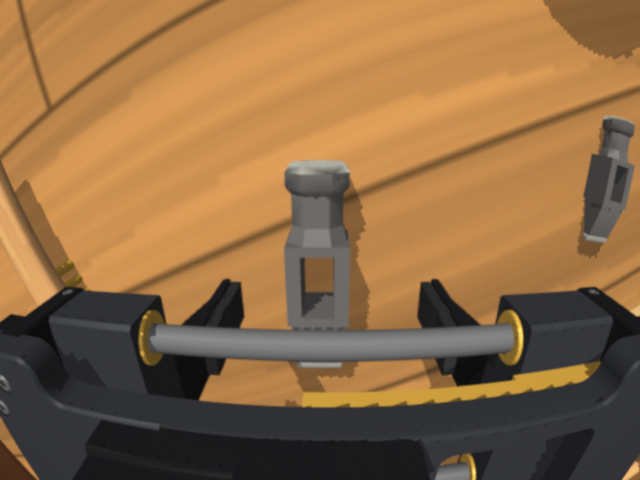

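Call:
{"op": "apply_moves", "data": {
  "plan": [
    [[100,0,-0.22,-0.3,0.005,0.017,0],[100,0,0,-0.7,0,0,0],[100,0,0,-0.6,0,0,0],[100,0,0,-0.1,0,0,0],[100,0,0,0,0,0,0]]
  ]
}}

```text
time_s: 2.68
tcp_pos: [0.4222, -0.2792, 0.0273]
ee_rot: [[-0.924, 0.383, 0.017], [0.382, 0.924, -0.008], [-0.019, -0.001, -1.0]]
wrist_force: [-1.1, -0.6, -0.1]
gripper_width: 0.999
```

```bash
python3 -c "
from h import *
st()"
```

```text
t 2.68 tcp [ 0.4222 -0.2792  0.0273] jaw 67.5 tilt [ 0.017 -0.008] w 86.9 F [-1.1 -0.6 -0.1] j [-15.  25. -31.   0. -33. -98.]
```

Call:
{"op": "apply_moves", "data": {
  "plan": [
    [[100,-0.37,0.14,-0.2,0.008,0.02,0],[100,0,0,-0.2,0,0,0],[100,0,0,0,0,0,0]]
  ]
}}

```text
time_s: 2.93
tcp_pos: [0.4149, -0.2762, 0.0207]
ee_rot: [[-0.924, 0.382, 0.002], [0.382, 0.924, -0.002], [-0.003, -0.001, -1.0]]
wrist_force: [0.4, 0.1, 0.4]
gripper_width: 0.996
```

```bash
python3 -c "
from h import *
st()"
```

```text
t 2.93 tcp [ 0.4149 -0.2762  0.0207] jaw 67.6 tilt [ 0.002 -0.002] w 86.7 F [0.4 0.1 0.4] j [-15.  25. -32.   0. -33. -98.]
```

Good. The last few millimetres down, then close.

Call:
{"op": "apply_moves", "data": {
  "plan": [
    [[100,-0.06,0,-0.2,0,0,0],[100,0,0,0,0,0,0],[20,0,0,0,0,0,0],[20,0,0,0,0,0,0],[20,0,0,0,0,0,0],[20,0,0,0,0,0,0],[20,0,0,0,0,0,0],[20,0,0,0,0,0,0]]
  ]
}}

```text
time_s: 3.6
tcp_pos: [0.4142, -0.2765, 0.0169]
ee_rot: [[-0.925, 0.381, 0.005], [0.381, 0.925, -0.003], [-0.006, -0.001, -1.0]]
wrist_force: [-0.0, 0.4, -0.3]
gripper_width: 0.631
```

```bash
python3 -c "
from h import *
st()"
```

```text
t 3.6 tcp [ 0.4142 -0.2765  0.0169] jaw 67.6 tilt [ 0.005 -0.003] w 54.9 F [-0.   0.4 -0.3] j [-15.  25. -32.   0. -32. -98.]
```

Call:
{"op": "apply_moves", "data": {
  "plan": [
    [[20,0,0,0,0,0,0],[20,0,0,0,0,0,0],[20,0,0,0,0,0,0],[20,0,0,0,0,0,0],[20,0,0,0,0,0,0],[20,0,0,0,0,0,0],[20,0,0,0.5,0,0,0],[20,0,0,0.8,0,0,0],[20,0,0,0.8,0,0,0],[20,0,0,0.8,0,0,0]]
  ]
}}

```text
time_s: 4.43
tcp_pos: [0.4041, -0.2724, 0.0814]
ee_rot: [[-0.922, 0.387, -0.019], [0.386, 0.922, 0.009], [0.021, 0.001, -1.0]]
wrist_force: [-0.6, -0.4, -8.1]
gripper_width: 0.386
```

```bash
python3 -c "
from h import *
st()"
```

```text
t 4.43 tcp [ 0.4041 -0.2724  0.0814] jaw 67.3 tilt [-0.019  0.009] w 33.6 F [-0.6 -0.4 -8.1] j [-15.  19. -29.  -0. -43. -98.]
```

Call:
{"op": "apply_moves", "data": {
  "plan": [
    [[20,0.5,0.95,0.5,0,0,0.04],[20,0.5,0.95,0.5,0,0,0.04],[20,0.5,0.95,0,0,0,0.04],[20,0.5,0.95,0,0,0,0.04],[20,0.5,0.95,0,0,0,0.04],[20,0.5,0.95,0,0,0,0.04],[20,0.5,0.95,0,0,0,0.04],[20,0.5,0.95,0,0,0,0.04],[20,0.5,0.95,0,0,0,0.04],[20,0.5,0.95,0,0,0,0.03],[20,0.5,0.95,0,0,0,0],[20,0.5,0.95,0,0,0,0]]
  ]
}}

```text
time_s: 5.43
tcp_pos: [0.535, 0.0254, 0.0899]
ee_rot: [[-0.998, 0.012, -0.066], [0.012, 1.0, 0.006], [0.066, 0.005, -0.998]]
wrist_force: [0.4, -0.7, -8.4]
gripper_width: 0.386
```

Call:
{"op": "apply_moves", "data": {
  "plan": [
    [[20,0.5,0.9,0,0,0,0],[20,0.5,0.9,0,0,0,0],[20,0.5,0.9,0,0,0,0],[20,0.5,0.9,0,0,0,0],[20,0,0,0,0,0,0]]
  ]
}}

```text
time_s: 5.85
tcp_pos: [0.5801, 0.1238, 0.0776]
ee_rot: [[-0.996, 0.014, -0.085], [0.013, 1.0, 0.005], [0.085, 0.004, -0.996]]
wrist_force: [1.4, -1.0, -7.1]
gripper_width: 0.386
```

```bash
python3 -c "
from h import *
st()"
```

```text
t 5.85 tcp [0.5801 0.1238 0.0776] jaw 89.2 tilt [-0.085  0.005] w 33.6 F [ 1.4 -1.  -7.1] j [  26.   30.  -10.   -3.  -54. -115.]
```

Call:
{"op": "apply_moves", "data": {
  "plan": [
    [[20,0.6,0.5,0.2,-0.003,-0.045,0.007],[20,0.6,0.3,0.2,-0.002,-0.045,0.007],[20,0.6,0.2,0,0,0,0],[20,0.3,0,0,0,0,0],[20,0,0,0,0,0,0]]
  ]
}}

```text
time_s: 6.27
tcp_pos: [0.6237, 0.1493, 0.0732]
ee_rot: [[-1.0, 0.002, -0.02], [0.002, 1.0, -0.007], [0.02, -0.007, -1.0]]
wrist_force: [0.5, -0.1, -7.7]
gripper_width: 0.39
```

```bash
python3 -c "
from h import *
st()"
```

```text
t 6.27 tcp [0.6237 0.1493 0.0732] jaw 89.9 tilt [-0.02  -0.007] w 33.9 F [ 0.5 -0.1 -7.7] j [  28.   32.   -7.   -0.  -52. -118.]
```

Call:
{"op": "apply_moves", "data": {
  "plan": [
    [[20,0.3,0,-0.3,0.007,-0.02,0],[20,0.2,0.03,-0.4,0,0,0],[20,0,0,-0.5,0,0,0],[20,0,0,0,0,0,0]]
  ]
}}

```text
time_s: 6.6
tcp_pos: [0.6304, 0.1468, 0.0356]
ee_rot: [[-1.0, 0.007, -0.015], [0.007, 1.0, -0.003], [0.015, -0.003, -1.0]]
wrist_force: [-1.7, -0.8, -8.7]
gripper_width: 0.385
```

```bash
python3 -c "
from h import *
st()"
```

```text
t 6.6 tcp [0.6304 0.1468 0.0356] jaw 89.6 tilt [-0.015 -0.003] w 33.5 F [-1.7 -0.8 -8.7] j [  27.   35.   -8.   -0.  -48. -117.]
```

Call:
{"op": "apply_moves", "data": {
  "plan": [
    [[20,0.25,0.12,0.05,0.003,-0.015,0],[20,0,0,0,0,0,0],[20,0,0,-0.08,0,0,0],[20,0,0,0,0,0,0]]
  ]
}}

```text
time_s: 6.93
tcp_pos: [0.6356, 0.1485, 0.0337]
ee_rot: [[-1.0, 0.008, -0.004], [0.008, 1.0, -0.002], [0.003, -0.002, -1.0]]
wrist_force: [0.3, 0.6, -7.7]
gripper_width: 0.389
```

```bash
python3 -c "
from h import *
look(.636,.15,.05,'d3.png',zmin=.03)"
```

```text
t 6.93 tcp [0.6356 0.1485 0.0337] jaw 89.5 tilt [-0.004 -0.002] w 33.8 F [ 0.3  0.6 -7.7] j [  27.   35.   -8.    0.  -47. -118.]
rect [0.6093 0.1495] [0.0561 0.0765] ang 1.1 z [0.0481 0.0517]
top [0.6108 0.1561] [0.0523 0.0672] ang -22.3
```

View pics/raw_d3.png

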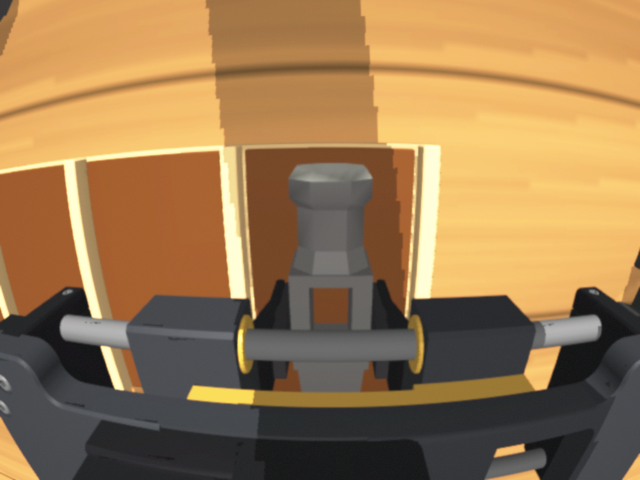

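Call:
{"op": "apply_moves", "data": {
  "plan": [
    [[20,0,0,-0.05,0,0,0],[20,0,0,0,0,0,0],[50,0,0,0,0,0,0],[50,0,0,0,0,0,0],[50,0,0,0,0,0,0],[50,0,0,0,0,0,0],[50,0,0,0,0,0,0]]
  ]
}}

```text
time_s: 7.57
tcp_pos: [0.6426, 0.1509, 0.042]
ee_rot: [[-1.0, 0.005, 0.015], [0.005, 1.0, 0.003], [-0.015, 0.003, -1.0]]
wrist_force: [0.1, -0.4, -0.5]
gripper_width: 0.499
```

```bash
python3 -c "
from h import *
st()"
```

```text
t 7.57 tcp [0.6426 0.1509 0.042 ] jaw 89.7 tilt [0.015 0.003] w 43.4 F [ 0.1 -0.4 -0.5] j [  27.   35.   -7.    0.  -47. -118.]
```

Call:
{"op": "apply_moves", "data": {
  "plan": [
    [[50,0,0,0.7,0,0.015,0],[50,0,0,1,0,0,0],[50,0,0,1,0,0,0],[50,0,0,1,0,0,0],[50,0,0,1,0,0,0],[50,0,0,0,0,0,0]]
  ]
}}

```text
time_s: 8.07
tcp_pos: [0.6429, 0.1504, 0.1667]
ee_rot: [[-1.0, 0.004, 0.002], [0.004, 1.0, 0.002], [-0.002, 0.002, -1.0]]
wrist_force: [1.1, -0.5, 1.3]
gripper_width: 0.503
```

```bash
python3 -c "
from h import *
look(.636,.15,.05,'d4.png',zmin=.03)"
```

```text
t 8.07 tcp [0.6429 0.1504 0.1667] jaw 89.8 tilt [0.002 0.002] w 43.8 F [ 1.1 -0.5  1.3] j [  27.   28.    1.   -0.  -62. -117.]
rect [0.6368 0.1498] [0.0347 0.13  ] ang -0.5 z [0.0467 0.0505]
top [0.6192 0.15  ] [0.0347 0.0949] ang -0.5
```

View pics/d4.png

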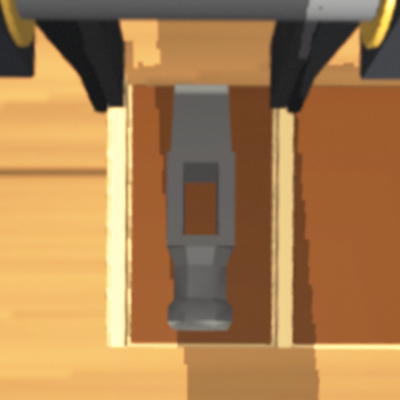

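head_d lies centred in stall_a: its rectangle is at (0.637,0.150) and turned -0.5°. On to head_c.

Call:
{"op": "apply_moves", "data": {
  "plan": [
    [[65,-0.75,0.36,0,0,0,0.122],[65,-0.75,0.36,0,0,0,0.122],[65,-0.75,0.36,0,0,0,0.122],[65,-0.75,0.36,0,0,0,0.122],[65,-0.75,0.36,0,0,0,0.122],[65,-0.75,0.36,0,0,0,0.122],[65,-0.75,0.36,0,0,0,0.122],[65,-0.75,0.36,0,0,0,0.122],[65,-0.75,0.36,0,0,0,0.122],[65,-0.75,0.36,0,0,0,0.122],[65,-0.75,0.36,0,0,0,0.122],[65,-0.75,0.36,0,0,0,0.122]]
  ]
}}

```text
time_s: 9.12
tcp_pos: [0.4059, 0.257, 0.1568]
ee_rot: [[-0.076, -0.997, -0.008], [-0.997, 0.076, -0.008], [0.008, 0.007, -1.0]]
wrist_force: [0.1, 0.6, 0.3]
gripper_width: 0.647
```

```bash
python3 -c "
from h import *
look(.417,.258,.028,'c1.png')"
```

```text
t 9.12 tcp [0.4059 0.257  0.1568] jaw 175.7 tilt [-0.008 -0.008] w 56.3 F [0.1 0.6 0.3] j [ 52.  12. -25.  -0. -53. -56.]
rect [0.4175 0.2583] [0.0283 0.1083] ang 83.3 z [0.0247 0.0284]
top [0.4188 0.2702] [0.0283 0.0839] ang 82.4
```

View pics/c1.png

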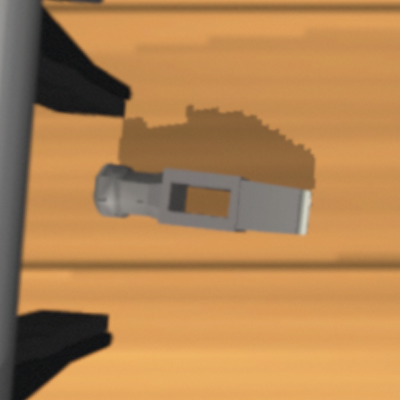

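Call:
{"op": "apply_moves", "data": {
  "plan": [
    [[65,0.45,0,-0.6,0.008,-0.008,-0.044],[65,0,0,-1,0,0,0],[65,0,0,-1,0,0,0],[65,0,0,-1,0,0,0],[65,0,0,-0.6,0,0,0],[65,0,0,0,0,0,0]]
  ]
}}

```text
time_s: 9.67
tcp_pos: [0.4126, 0.2582, 0.0484]
ee_rot: [[-0.113, -0.994, 0.002], [-0.994, 0.113, 0.004], [-0.005, -0.002, -1.0]]
wrist_force: [0.3, 0.4, 0.1]
gripper_width: 0.652
```

```bash
python3 -c "
from h import *
st()"
```

```text
t 9.67 tcp [0.4126 0.2582 0.0484] jaw 173.5 tilt [0.002 0.004] w 56.7 F [0.3 0.4 0.1] j [ 51.  22. -32.  -0. -36. -58.]
```

Call:
{"op": "apply_moves", "data": {
  "plan": [
    [[65,0.19,0,-0.3,0,0,0],[65,0,0,-0.5,0,0,0],[65,0,0,-0.4,0,0,0],[65,0,0,0,0,0,0]]
  ]
}}

```text
time_s: 10.0
tcp_pos: [0.4195, 0.2589, 0.0178]
ee_rot: [[-0.113, -0.994, 0.004], [-0.994, 0.113, 0.006], [-0.006, -0.003, -1.0]]
wrist_force: [-1.3, 0.2, 0.7]
gripper_width: 0.651
```

```bash
python3 -c "
from h import *
st()"
```

```text
t 10.0 tcp [0.4195 0.2589 0.0178] jaw 173.5 tilt [0.004 0.006] w 56.7 F [-1.3  0.2  0.7] j [ 51.  25. -33.  -0. -32. -57.]
```

Call:
{"op": "apply_moves", "data": {
  "plan": [
    [[65,-0.08,-0.05,-0.06,0,0,0],[15,0,0,0,0,0,0],[15,0,0,0,0,0,0],[15,0,0,0,0,0,0],[15,0,0,0,0,0,0],[15,0,0,0,0,0,0],[15,0,0,0,0,0,0],[15,0,0,0,0,0,0],[15,0,0,0,0,0,0],[15,0,0,0,0,0,0]]
  ]
}}

```text
time_s: 10.83
tcp_pos: [0.4191, 0.259, 0.0196]
ee_rot: [[-0.114, -0.993, 0.008], [-0.993, 0.114, 0.01], [-0.011, -0.007, -1.0]]
wrist_force: [-0.4, -1.0, -0.5]
gripper_width: 0.321
```

```bash
python3 -c "
from h import *
st()"
```

```text
t 10.83 tcp [0.4191 0.259  0.0196] jaw 173.5 tilt [0.008 0.01 ] w 27.9 F [-0.4 -1.  -0.5] j [ 51.  25. -33.  -0. -32. -57.]
```

Call:
{"op": "apply_moves", "data": {
  "plan": [
    [[15,0,0,0.5,-0.01,0.008,0],[15,0,0,0.8,0,0,0],[15,0,0,0.8,0,0,0],[15,0,0,0.8,0,0,0],[15,0,0,0.5,0,0,0]]
  ]
}}

```text
time_s: 11.25
tcp_pos: [0.4139, 0.2537, 0.1009]
ee_rot: [[-0.117, -0.993, -0.015], [-0.993, 0.117, -0.013], [0.015, 0.013, -1.0]]
wrist_force: [0.4, 0.7, -4.7]
gripper_width: 0.316
```

Call:
{"op": "apply_moves", "data": {
  "plan": [
    [[15,0.75,-0.68,0.05,0,-0.004,-0.121],[15,0.75,-0.68,0.05,0,-0.004,-0.121],[15,0.75,-0.68,0.05,0,-0.004,-0.121],[15,0.75,-0.68,0.05,0,-0.004,-0.121],[15,0.75,-0.68,0.05,0,-0.004,-0.121],[15,0.75,-0.68,0.05,0,-0.004,-0.121],[15,0.75,-0.68,0.05,0,-0.004,-0.121],[15,0.75,-0.68,0.05,0,-0.004,-0.121],[15,0.75,-0.68,0.05,0,-0.004,-0.121],[15,0.75,-0.68,0.05,0,-0.004,-0.121],[15,0.75,-0.68,0.05,0,-0.004,-0.121],[15,0.75,-0.68,0.05,0,-0.004,-0.121]]
  ]
}}

```text
time_s: 12.25
tcp_pos: [0.6354, 0.0399, 0.108]
ee_rot: [[-0.999, 0.043, -0.0], [0.043, 0.999, -0.012], [-0.0, -0.012, -1.0]]
wrist_force: [0.8, 0.6, -5.0]
gripper_width: 0.32
```

```bash
python3 -c "
from h import *
st()"
```

```text
t 12.25 tcp [0.6354 0.0399 0.108 ] jaw 87.5 tilt [-0.    -0.012] w 27.9 F [ 0.8  0.6 -5. ] j [  18.   29.   -7.    1.  -54. -111.]
```

Call:
{"op": "apply_moves", "data": {
  "plan": [
    [[15,0,0.6,0,0.012,0,0.043],[15,0,0.2,-0.5,0,0,0],[15,0,0,-0.8,0,0,0],[15,0,0,-0.6,0,0,0],[15,0,0,0,0,0,0]]
  ]
}}

```text
time_s: 12.67
tcp_pos: [0.6356, 0.054, 0.0523]
ee_rot: [[-1.0, 0.014, -0.009], [0.014, 1.0, -0.0], [0.009, -0.0, -1.0]]
wrist_force: [-1.2, -1.1, -6.2]
gripper_width: 0.32
```

```bash
python3 -c "
from h import *
st()"
```

```text
t 12.67 tcp [0.6356 0.054  0.0523] jaw 89.2 tilt [-0.009 -0.   ] w 27.9 F [-1.2 -1.1 -6.2] j [  19.   33.   -9.   -0.  -48. -110.]
```

Call:
{"op": "apply_moves", "data": {
  "plan": [
    [[15,0,0.16,0,0,-0.009,0.01],[15,0,0,-0.3,0,0,0],[15,0,0,-0.25,0,0,0],[15,0,0,0,0,0,0]]
  ]
}}

```text
time_s: 13.0
tcp_pos: [0.6342, 0.0582, 0.0364]
ee_rot: [[-1.0, 0.003, -0.003], [0.003, 1.0, -0.001], [0.003, -0.001, -1.0]]
wrist_force: [-0.5, 0.2, -4.0]
gripper_width: 0.319
```

```bash
python3 -c "
from h import *
st()"
```

```text
t 13.0 tcp [0.6342 0.0582 0.0364] jaw 89.8 tilt [-0.003 -0.001] w 27.8 F [-0.5  0.2 -4. ] j [  20.   34.  -10.    0.  -46. -110.]
```

Call:
{"op": "apply_moves", "data": {
  "plan": [
    [[15,0.05,0,-0.05,0,0,0],[15,0,0,-0.02,0,0,0],[15,0,0,0,0,0,0],[45,0,0,0,0,0,0],[45,0,0,0,0,0,0],[45,0,0,0,0,0,0],[45,0,0,0,0,0,0]]
  ]
}}

```text
time_s: 13.58
tcp_pos: [0.6406, 0.0594, 0.0411]
ee_rot: [[-1.0, 0.001, 0.011], [0.001, 1.0, 0.001], [-0.011, 0.001, -1.0]]
wrist_force: [1.0, -0.8, -0.4]
gripper_width: 0.439
```

Call:
{"op": "apply_moves", "data": {
  "plan": [
    [[45,0,0,0.5,0,0,0],[45,0,0,1,0,0,0],[45,0,0,1,0,0,0],[45,0,0,1,0,0,0],[45,0,0,1,0,0,0]]
  ]
}}

```text
time_s: 14.0
tcp_pos: [0.6377, 0.0581, 0.1563]
ee_rot: [[-1.0, 0.001, 0.002], [0.001, 1.0, -0.002], [-0.002, -0.002, -1.0]]
wrist_force: [0.3, 0.3, -0.0]
gripper_width: 0.449
```

```bash
python3 -c "
from h import *
look(.636,.058,.044,'c4.png',zmin=.03)"
```

```text
t 14.0 tcp [0.6377 0.0581 0.1563] jaw 89.9 tilt [ 0.002 -0.002] w 39.1 F [ 0.3  0.3 -0. ] j [  20.   27.   -3.    0.  -60. -110.]
rect [0.6359 0.0599] [0.0283 0.1083] ang -0.4 z [0.0409 0.0444]
top [0.6475 0.0598] [0.0283 0.083 ] ang -0.4
```

View pics/c4.png

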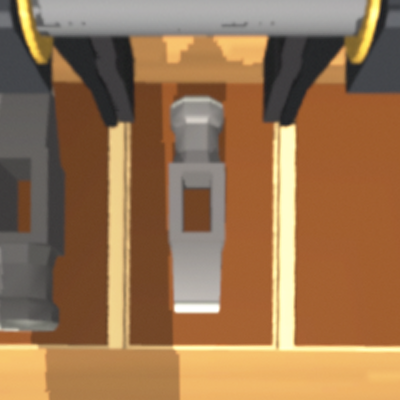

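head_c lies centred in stall_b, at (0.636,0.060) and -0.4°. Next head_b.

Call:
{"op": "apply_moves", "data": {
  "plan": [
    [[60,-0.68,-0.43,0,0,0,-0.045],[60,-0.68,-0.43,0,0,0,-0.045],[60,-0.68,-0.43,0,0,0,-0.045],[60,-0.68,-0.43,0,0,0,-0.045],[60,-0.68,-0.43,0,0,0,-0.045],[60,-0.68,-0.43,0,0,0,-0.045],[60,-0.68,-0.43,0,0,0,-0.045],[60,-0.68,-0.43,0,0,0,-0.045],[60,-0.68,-0.43,0,0,0,-0.045],[60,-0.68,-0.43,0,0,0,-0.045],[60,-0.68,-0.43,0,0,0,-0.045],[60,-0.68,-0.43,0,0,0,-0.045]]
  ]
}}

```text
time_s: 15.05
tcp_pos: [0.4378, -0.0733, 0.1835]
ee_rot: [[-0.846, 0.531, 0.049], [0.531, 0.847, -0.014], [-0.049, 0.014, -0.999]]
wrist_force: [0.5, -0.6, 0.1]
gripper_width: 0.598
```

```bash
python3 -c "
from h import *
look(.433,-.072,.023,'b1.png')"
```

```text
t 15.05 tcp [ 0.4378 -0.0733  0.1835] jaw 57.9 tilt [ 0.049 -0.014] w 52.0 F [ 0.5 -0.6  0.1] j [  13.    5.  -30.    2.  -52. -136.]
rect [ 0.433  -0.0733] [0.0234 0.0857] ang -29.9 z [0.0205 0.0235]
top [ 0.4242 -0.0683] [0.0233 0.0653] ang -29.6
```

View pics/b1.png

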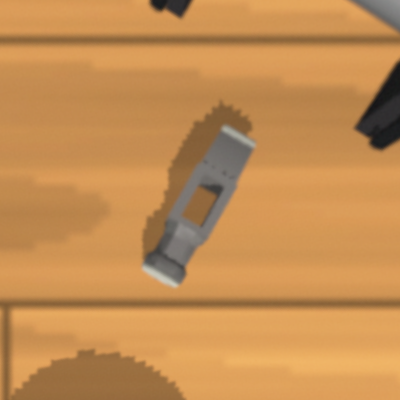

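Call:
{"op": "apply_moves", "data": {
  "plan": [
    [[60,-0.2,0,-0.5,0.014,0.049,0.038],[60,0,0,-1,0,0,0],[60,0,0,-1,0,0,0],[60,0,0,-1,0,0,0],[60,0,0,-1,0,0,0],[60,0,0,-0.8,0,0,0],[60,0,0,0,0,0,0]]
  ]
}}

```text
time_s: 15.68
tcp_pos: [0.4335, -0.0754, 0.0573]
ee_rot: [[-0.867, 0.499, 0.022], [0.499, 0.867, 0.004], [-0.017, 0.014, -1.0]]
wrist_force: [-0.3, 0.3, -1.1]
gripper_width: 0.602
```

```bash
python3 -c "
from h import *
st()"
```

```text
t 15.68 tcp [ 0.4335 -0.0754  0.0573] jaw 60.1 tilt [0.022 0.004] w 52.3 F [-0.3  0.3 -1.1] j [  11.   17.  -38.    0.  -34. -131.]
```

Call:
{"op": "apply_moves", "data": {
  "plan": [
    [[60,-0.1,0.08,-0.4,-0.004,0.022,0],[60,0,0,-0.6,0,0,0],[60,0,0,-0.4,0,0,0],[60,0,0,0,0,0,0]]
  ]
}}

```text
time_s: 16.02
tcp_pos: [0.4357, -0.0728, 0.0263]
ee_rot: [[-0.868, 0.496, 0.008], [0.496, 0.868, 0.0], [-0.007, 0.004, -1.0]]
wrist_force: [-0.7, 0.4, -0.2]
gripper_width: 0.601
```

```bash
python3 -c "
from h import *
st()"
```

```text
t 16.02 tcp [ 0.4357 -0.0728  0.0263] jaw 60.3 tilt [0.008 0.   ] w 52.3 F [-0.7  0.4 -0.2] j [  12.   20.  -39.    0.  -30. -132.]
```

Call:
{"op": "apply_moves", "data": {
  "plan": [
    [[60,-0.13,0,-0.25,0,0.008,0],[60,0,0,-0.2,0,0,0],[60,0,0,0,0,0,0]]
  ]
}}

```text
time_s: 16.27
tcp_pos: [0.4354, -0.0722, 0.0179]
ee_rot: [[-0.869, 0.495, 0.007], [0.495, 0.869, 0.001], [-0.005, 0.004, -1.0]]
wrist_force: [-0.6, -0.2, 0.1]
gripper_width: 0.602
```

```bash
python3 -c "
from h import *
st()"
```

```text
t 16.27 tcp [ 0.4354 -0.0722  0.0179] jaw 60.3 tilt [0.007 0.001] w 52.3 F [-0.6 -0.2  0.1] j [  12.   21.  -40.    0.  -28. -132.]
```

Call:
{"op": "apply_moves", "data": {
  "plan": [
    [[60,-0.13,-0.03,-0.14,0,0.007,0],[10,0,0,0,0,0,0],[10,0,0,0,0,0,0],[10,0,0,0,0,0,0],[10,0,0,0,0,0,0],[10,0,0,0,0,0,0],[10,0,0,0,0,0,0],[10,0,0,0,0,0,0],[10,0,0,0,0,0,0],[10,0,0,0,0,0,0]]
  ]
}}

```text
time_s: 17.1
tcp_pos: [0.433, -0.073, 0.016]
ee_rot: [[-0.869, 0.495, 0.002], [0.495, 0.869, 0.001], [-0.001, 0.002, -1.0]]
wrist_force: [1.0, -0.2, -0.4]
gripper_width: 0.261
```

```bash
python3 -c "
from h import *
st()"
```

```text
t 17.1 tcp [ 0.433 -0.073  0.016] jaw 60.4 tilt [0.002 0.001] w 22.7 F [ 1.  -0.2 -0.4] j [  12.   22.  -40.   -0.  -28. -131.]
```

Call:
{"op": "apply_moves", "data": {
  "plan": [
    [[10,0,0,0.5,0,0,0],[10,0,0,0.9,0,0,0],[10,0,0,0.9,0,0,0],[10,0,0,0.9,0,0,0],[10,0,0,0.3,0,0,0]]
  ]
}}

```text
time_s: 17.52
tcp_pos: [0.4284, -0.0735, 0.1028]
ee_rot: [[-0.868, 0.496, -0.01], [0.496, 0.868, -0.0], [0.009, -0.005, -1.0]]
wrist_force: [1.0, 0.2, -1.3]
gripper_width: 0.266
```

Call:
{"op": "apply_moves", "data": {
  "plan": [
    [[10,0.7,0.14,0.06,0,-0.005,0.043],[10,0.7,0.14,0.06,0,-0.005,0.043],[10,0.7,0.14,0.06,0,-0.005,0.043],[10,0.7,0.14,0.06,0,-0.005,0.043],[10,0.7,0.14,0.06,0,-0.005,0.043],[10,0.7,0.14,0.06,0,-0.005,0.043],[10,0.7,0.14,0.06,0,-0.005,0.043],[10,0.7,0.14,0.06,0,-0.005,0.043],[10,0.7,0.14,0.06,0,-0.005,0.043],[10,0.7,0.14,0.06,0,-0.005,0.043],[10,0.7,0.14,0.06,0,-0.005,0.043],[10,0.7,0.14,0.06,0,-0.005,0.043]]
  ]
}}

```text
time_s: 18.52
tcp_pos: [0.6357, -0.0299, 0.1096]
ee_rot: [[-0.999, -0.016, 0.03], [-0.015, 1.0, 0.011], [-0.03, 0.01, -0.999]]
wrist_force: [0.5, -0.6, -1.9]
gripper_width: 0.261
```

```bash
python3 -c "
from h import *
st()"
```

```text
t 18.52 tcp [ 0.6357 -0.0299  0.1096] jaw 90.9 tilt [0.03  0.011] w 22.7 F [ 0.5 -0.6 -1.9] j [  12.   28.   -8.   -0.  -52. -101.]
```

Call:
{"op": "apply_moves", "data": {
  "plan": [
    [[10,0,-0.16,0,-0.011,0.03,-0.016],[10,0,0,-0.7,0,0,0],[10,0,0,-0.9,0,0,0],[10,0,0,-0.6,0,0,0],[10,0,0,0,0,0,0]]
  ]
}}

```text
time_s: 18.93
tcp_pos: [0.6375, -0.0328, 0.0456]
ee_rot: [[-1.0, 0.0, -0.005], [0.0, 1.0, -0.0], [0.005, -0.0, -1.0]]
wrist_force: [-0.6, -0.6, -2.1]
gripper_width: 0.261
```

```bash
python3 -c "
from h import *
st()"
```

```text
t 18.93 tcp [ 0.6375 -0.0328  0.0456] jaw 90.0 tilt [-0.005 -0.   ] w 22.7 F [-0.6 -0.6 -2.1] j [  12.   33.  -10.   -0.  -47. -101.]
```

Call:
{"op": "apply_moves", "data": {
  "plan": [
    [[10,0,-0.05,-0.3,0,0,0],[10,0,0,-0.18,0,0,0],[10,0,0,0,0,0,0]]
  ]
}}

```text
time_s: 19.18
tcp_pos: [0.6367, -0.0343, 0.0321]
ee_rot: [[-1.0, -0.0, -0.008], [-0.0, 1.0, -0.001], [0.008, -0.001, -1.0]]
wrist_force: [-1.5, 0.6, 4.5]
gripper_width: 0.261
```

```bash
python3 -c "
from h import *
st()"
```

```text
t 19.18 tcp [ 0.6367 -0.0343  0.0321] jaw 90.0 tilt [-0.008 -0.001] w 22.7 F [-1.5  0.6  4.5] j [  11.   34.  -10.   -0.  -46. -101.]
```

Touching the leather; release and lift.

Call:
{"op": "apply_moves", "data": {
  "plan": [
    [[40,0,0,0,0,0,0],[40,0,0,0,0,0,0],[40,0,0,0,0,0,0],[40,0,0,0,0,0,0],[40,0,0,0.5,0,0,0],[40,0,0,1,0,0,0],[40,0,0,1,0,0,0],[40,0,0,1,0,0,0],[40,0,0,1,0,0,0]]
  ]
}}

```text
time_s: 19.93
tcp_pos: [0.6348, -0.0349, 0.1491]
ee_rot: [[-1.0, 0.0, -0.013], [0.0, 1.0, -0.002], [0.013, -0.002, -1.0]]
wrist_force: [0.6, 0.2, -0.7]
gripper_width: 0.4
```

```bash
python3 -c "
from h import *
look(.636,-.034,.039,'b4.png',zmin=.028)"
```

```text
t 19.93 tcp [ 0.6348 -0.0349  0.1491] jaw 90.0 tilt [-0.013 -0.002] w 34.8 F [ 0.6  0.2 -0.7] j [  11.   27.   -4.   -0.  -60. -101.]
rect [ 0.6368 -0.0334] [0.0229 0.0861] ang -0.3 z [0.0364 0.0394]
top [ 0.6268 -0.0333] [0.0229 0.0648] ang 0.2
```

View pics/b4.png

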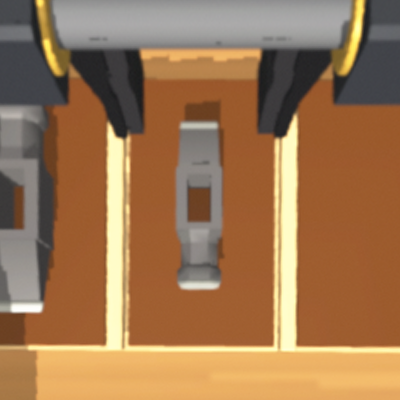

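head_b lies centred in stall_c, at (0.637,-0.033). Now head_a.

Call:
{"op": "apply_moves", "data": {
  "plan": [
    [[55,-0.66,0.47,0,0,0.002,0.124],[55,-0.66,0.47,0,0,0.002,0.124],[55,-0.66,0.47,0,0,0.002,0.124],[55,-0.66,0.47,0,0,0.002,0.124],[55,-0.66,0.47,0,0,0.002,0.124],[55,-0.66,0.47,0,0,0.002,0.124],[55,-0.66,0.47,0,0,0.002,0.124],[55,-0.66,0.47,0,0,0.002,0.124],[55,-0.66,0.47,0,0,0.002,0.124],[55,-0.66,0.47,0,0,0.002,0.124],[55,-0.66,0.47,0,0,0.002,0.124],[55,-0.66,0.47,0,0,0.002,0.124]]
  ]
}}

```text
time_s: 20.98
tcp_pos: [0.4394, 0.1093, 0.1747]
ee_rot: [[-0.066, -0.998, 0.001], [-0.998, 0.066, 0.012], [-0.012, -0.0, -1.0]]
wrist_force: [0.0, -0.1, -0.2]
gripper_width: 0.548
```

```bash
python3 -c "
from h import *
look(.438,.108,.018,'a1.png')"
```

```text
t 20.98 tcp [0.4394 0.1093 0.1747] jaw 176.2 tilt [0.001 0.012] w 47.7 F [ 0.  -0.1 -0.2] j [ 34.   8. -27.  -1. -54. -38.]
rect [0.4385 0.1079] [0.018  0.0646] ang 89.2 z [0.0158 0.0185]
top [0.4385 0.1131] [0.018  0.0542] ang -89.9
```

View pics/a1.png

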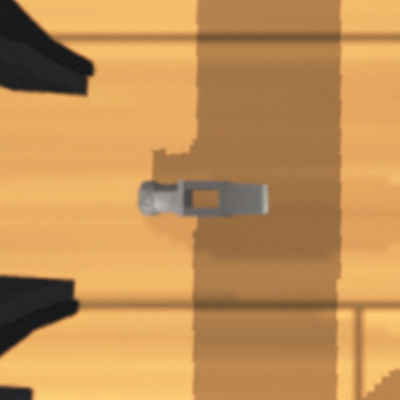

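Call:
{"op": "apply_moves", "data": {
  "plan": [
    [[55,-0.04,-0.1,-0.5,-0.012,0,0.058],[55,0,0,-1,0,0,0],[55,0,0,-1,0,0,0],[55,0,0,-1,0,0,0],[55,0,0,-1,0,0,0],[55,0,0,-0.5,0,0,0],[55,0,0,0,0,0,0]]
  ]
}}

```text
time_s: 21.62
tcp_pos: [0.4395, 0.1112, 0.0559]
ee_rot: [[0.005, -1.0, 0.021], [-1.0, -0.004, 0.012], [-0.012, -0.021, -1.0]]
wrist_force: [0.4, -0.3, 0.4]
gripper_width: 0.551
```

```bash
python3 -c "
from h import *
st()"
```

```text
t 21.62 tcp [0.4395 0.1112 0.0559] jaw -179.8 tilt [0.021 0.012] w 48.0 F [ 0.4 -0.3  0.4] j [ 35.  18. -37.   0. -34. -35.]
```

Call:
{"op": "apply_moves", "data": {
  "plan": [
    [[55,-0.1,-0.17,-0.4,-0.012,0.021,-0.008],[55,-0.05,0,-0.6,0,0,0],[55,-0.05,0,-0.4,0,0,0],[55,0,0,0,0,0,0]]
  ]
}}

```text
time_s: 21.95
tcp_pos: [0.4381, 0.1085, 0.0244]
ee_rot: [[-0.004, -1.0, 0.007], [-1.0, 0.004, 0.004], [-0.004, -0.007, -1.0]]
wrist_force: [-0.2, 0.4, 0.2]
gripper_width: 0.551
```

```bash
python3 -c "
from h import *
st()"
```

```text
t 21.95 tcp [0.4381 0.1085 0.0244] jaw 179.8 tilt [0.007 0.004] w 47.9 F [-0.2  0.4  0.2] j [ 35.  21. -38.   0. -30. -35.]
```

Call:
{"op": "apply_moves", "data": {
  "plan": [
    [[55,0,-0.06,-0.25,-0.004,0.007,0],[55,0,0,-0.2,0,0,0],[55,0,0,0,0,0,0]]
  ]
}}

```text
time_s: 22.2
tcp_pos: [0.4409, 0.1083, 0.0157]
ee_rot: [[-0.004, -1.0, 0.006], [-1.0, 0.004, 0.003], [-0.003, -0.006, -1.0]]
wrist_force: [-0.0, 0.9, 0.0]
gripper_width: 0.552
```

```bash
python3 -c "
from h import *
st()"
```

```text
t 22.2 tcp [0.4409 0.1083 0.0157] jaw 179.8 tilt [0.006 0.003] w 48.0 F [-0.   0.9  0. ] j [ 34.  23. -38.   0. -29. -35.]
```

Call:
{"op": "apply_moves", "data": {
  "plan": [
    [[55,-0.08,-0.05,-0.09,-0.003,0.006,0],[5,0,0,0,0,0,0],[5,0,0,0,0,0,0],[5,0,0,0,0,0,0],[5,0,0,0,0,0,0],[5,0,0,0,0,0,0],[5,0,0,0,0,0,0],[5,0,0,0,0,0,0],[5,0,0,0,0,0,0],[5,0,0,0,0,0,0],[5,0,0,0,0,0,0]]
  ]
}}

```text
time_s: 23.12
tcp_pos: [0.4399, 0.1076, 0.0151]
ee_rot: [[-0.004, -1.0, 0.002], [-1.0, 0.004, 0.001], [-0.001, -0.002, -1.0]]
wrist_force: [0.1, 0.2, 0.2]
gripper_width: 0.2
```

```bash
python3 -c "
from h import *
st()"
```

```text
t 23.12 tcp [0.4399 0.1076 0.0151] jaw 179.8 tilt [0.002 0.001] w 17.4 F [0.1 0.2 0.2] j [ 34.  23. -38.   0. -29. -35.]
```

Call:
{"op": "apply_moves", "data": {
  "plan": [
    [[5,0,0,0.5,0,0,0],[5,0,0,0.9,0,0,0],[5,0,0,0.9,0,0,0],[5,0,0,0.9,0,0,0],[5,0,0,0.3,0,0,-0.08]]
  ]
}}

```text
time_s: 23.53
tcp_pos: [0.4365, 0.1055, 0.1026]
ee_rot: [[-0.086, -0.996, -0.008], [-0.996, 0.086, -0.004], [0.004, 0.008, -1.0]]
wrist_force: [0.2, 1.0, -1.7]
gripper_width: 0.201
```

Call:
{"op": "apply_moves", "data": {
  "plan": [
    [[5,0.66,-0.78,0.05,0,-0.003,-0.124],[5,0.66,-0.78,0.05,0,-0.003,-0.124],[5,0.66,-0.78,0.05,0,-0.003,-0.124],[5,0.66,-0.78,0.05,0,-0.003,-0.124],[5,0.66,-0.78,0.05,0,-0.003,-0.124],[5,0.66,-0.78,0.05,0,-0.003,-0.124],[5,0.66,-0.78,0.05,0,-0.003,-0.124],[5,0.66,-0.78,0.05,0,-0.003,-0.124],[5,0.66,-0.78,0.05,0,-0.003,-0.124],[5,0.66,-0.78,0.05,0,-0.003,-0.124],[5,0.66,-0.78,0.05,0,-0.003,-0.124],[5,0.66,-0.78,0.05,0,-0.003,-0.124]]
  ]
}}

```text
time_s: 24.53
tcp_pos: [0.6375, -0.1366, 0.1186]
ee_rot: [[-1.0, 0.02, 0.019], [0.02, 1.0, -0.015], [-0.02, -0.015, -1.0]]
wrist_force: [0.5, -0.0, -2.4]
gripper_width: 0.199
```

```bash
python3 -c "
from h import *
st()"
```

```text
t 24.53 tcp [ 0.6375 -0.1366  0.1186] jaw 88.8 tilt [ 0.019 -0.015] w 17.3 F [ 0.5 -0.  -2.4] j [  3.  29.  -5.   1. -54. -94.]
```

Call:
{"op": "apply_moves", "data": {
  "plan": [
    [[5,0,0.4,0,0.015,0.019,0.02],[5,0,0.05,-0.7,0,0,0],[5,0,0,-0.9,0,0,0],[5,0,0,-0.9,0,0,0],[5,0,0,-0.2,0,0,0],[5,0,0,0,0,0,0]]
  ]
}}

```text
time_s: 25.03
tcp_pos: [0.64, -0.1309, 0.0464]
ee_rot: [[-1.0, 0.012, -0.0], [0.012, 1.0, 0.0], [0.0, 0.0, -1.0]]
wrist_force: [0.3, 0.3, -0.4]
gripper_width: 0.202
```

```bash
python3 -c "
from h import *
st()"
```

```text
t 25.03 tcp [ 0.64   -0.1309  0.0464] jaw 89.3 tilt [-0.  0.] w 17.6 F [ 0.3  0.3 -0.4] j [  3.  34.  -7.  -0. -48. -93.]
```

Call:
{"op": "apply_moves", "data": {
  "plan": [
    [[5,-0.12,0.2,-0.1,0,0,0.01],[5,0,0,-0.25,0,0,0],[5,0,0,-0.2,0,0,0],[5,0,0,0,0,0,0]]
  ]
}}

```text
time_s: 25.37
tcp_pos: [0.6377, -0.1251, 0.034]
ee_rot: [[-1.0, 0.0, 0.003], [0.0, 1.0, -0.0], [-0.003, -0.0, -1.0]]
wrist_force: [-0.1, -1.2, -1.6]
gripper_width: 0.2
```

```bash
python3 -c "
from h import *
st()"
```

```text
t 25.37 tcp [ 0.6377 -0.1251  0.034 ] jaw 90.0 tilt [ 0.003 -0.   ] w 17.4 F [-0.1 -1.2 -1.6] j [  3.  35.  -9.   0. -46. -93.]
```

Call:
{"op": "apply_moves", "data": {
  "plan": [
    [[5,-0.05,0,-0.12,0,0,0],[5,0,0,0,0,0,0]]
  ]
}}

```text
time_s: 25.53
tcp_pos: [0.6371, -0.1248, 0.0319]
ee_rot: [[-1.0, -0.001, 0.005], [-0.001, 1.0, -0.0], [-0.005, -0.0, -1.0]]
wrist_force: [-0.8, -0.5, -1.1]
gripper_width: 0.205
```

```bash
python3 -c "
from h import *
st()"
```

```text
t 25.53 tcp [ 0.6371 -0.1248  0.0319] jaw 90.0 tilt [ 0.005 -0.   ] w 17.8 F [-0.8 -0.5 -1.1] j [  3.  35.  -9.   0. -46. -93.]
```

Call:
{"op": "apply_moves", "data": {
  "plan": [
    [[5,0,0,-0.05,0,0,0],[5,0,0,0,0,0,0],[35,0,0,0,0,0,0],[35,0,0,0,0,0,0],[35,0,0,0,0,0,0],[35,0,0,0,0,0,0],[35,0,0,0.5,0,0,0],[35,0,0,1,0,0,0],[35,0,0,1,0,0,0],[35,0,0,1,0,0,0],[35,0,0,1,0,0,0],[35,0,0,1,0,0,0]]
  ]
}}

```text
time_s: 26.53
tcp_pos: [0.6338, -0.1253, 0.1733]
ee_rot: [[-1.0, -0.0, -0.004], [-0.0, 1.0, -0.001], [0.004, -0.001, -1.0]]
wrist_force: [0.5, 0.1, -0.5]
gripper_width: 0.346
```

```bash
python3 -c "
from h import *
look(.636,-.126,.034,'a4.png',zmin=.026,r=.038)"
```

```text
t 26.53 tcp [ 0.6338 -0.1253  0.1733] jaw 90.0 tilt [-0.004 -0.001] w 30.1 F [ 0.5  0.1 -0.5] j [  3.  27.  -1.   0. -63. -93.]
rect [ 0.6389 -0.1243] [0.0176 0.0639] ang 0.5 z [0.0319 0.0344]
top [ 0.6446 -0.1243] [0.0174 0.0504] ang 0.3
```

Call:
{"op": "apply_moves", "data": {
  "plan": [
    [[35,-1,-0.5,0.3,0,0,0],[35,-1,-0.5,0.3,0,0,0],[35,-1,-0.5,0.3,0,0,0],[35,-1,-0.5,0.3,0,0,0],[35,-1,-0.5,0.3,0,0,0],[35,-1,-0.5,0.3,0,0,0],[35,-1,-0.5,0.3,0,0,0],[35,-1,-0.5,0.3,0,0,0],[35,0,0,0,0,0,0],[35,0,0,0,0,0,0]]
  ]
}}

```text
time_s: 27.42
tcp_pos: [0.4303, -0.2291, 0.2567]
ee_rot: [[-1.0, -0.005, 0.031], [-0.005, 1.0, -0.008], [-0.031, -0.008, -0.999]]
wrist_force: [0.1, 0.7, 1.4]
gripper_width: 0.351
```

```bash
python3 -c "
from h import *
from top import heads
st()
for n in('scene','side'):
    p=capture(n);save(p,n+'9.png')
    heads(p,[(.636,.15),(.636,.058),(.636,-.034),(.636,-.126)],.028,r=.075,tag=n)
    for r in recognise('wedge_tin',p)[:1]: print('tin',p['R'].T@(np.array(r['at'])-p['t']))
"
```

```text
t 27.42 tcp [ 0.4303 -0.2291  0.2567] jaw 90.3 tilt [ 0.031 -0.008] w 30.6 F [0.1 0.7 1.4] j [ -9.   6. -17.   0. -65. -81.]
scene (0.636, 0.15) n 724 c [0.6368 0.1488] LW [0.039 0.13 ] ang -1.6 zmax [0.0424 0.0503]
scene (0.636, 0.058) n 424 c [0.6348 0.059 ] LW [0.031 0.11 ] ang 1.0 zmax [0.0382 0.0446]
scene (0.636, -0.034) n 228 c [ 0.6374 -0.0331] LW [0.031 0.086] ang 4.7 zmax [0.0349 0.0398]
scene (0.636, -0.126) n 90 c [ 0.6416 -0.1232] LW [0.022 0.058] ang 8.6 zmax [0.0314 0.0354]
tin [0.42497718 0.45216189 0.02622023]
side (0.636, 0.15) n 1026 c [0.6354 0.1389] LW [0.061 0.131] ang -0.9 zmax [0.0446 0.0528]
side (0.636, 0.058) n 610 c [0.634  0.0603] LW [0.037 0.108] ang 6.6 zmax [0.0402 0.0471]
side (0.636, -0.034) n 326 c [ 0.636  -0.0321] LW [0.028 0.086] ang -2.0 zmax [0.0363 0.0422]
side (0.636, -0.126) n 148 c [ 0.6376 -0.1229] LW [0.023 0.063] ang 1.9 zmax [0.0336 0.0377]
tin [0.42106807 0.45653614 0.03657806]
```

View pics/a4.png

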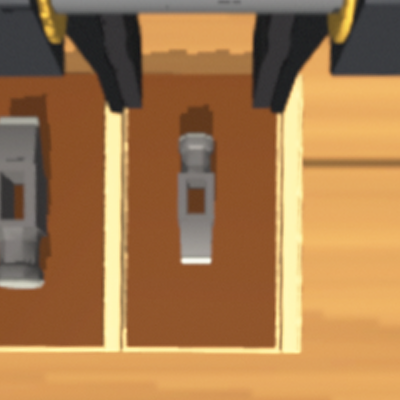

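View pics/side9.png

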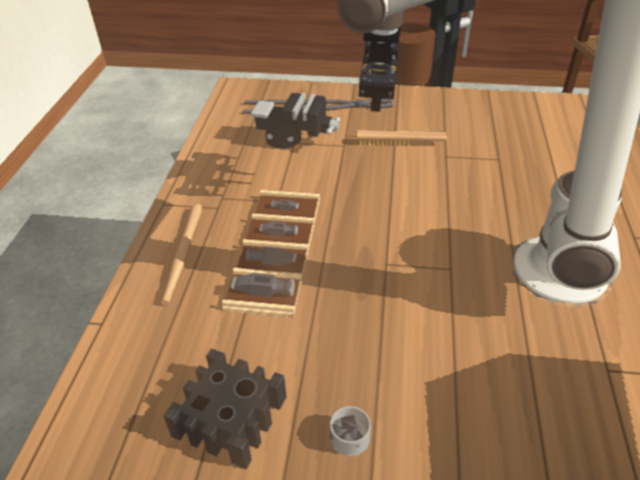

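```bash
python3 -c "
from h import *
print(finish_job())"
```

```text
the job is handed in; nothing more can be done
None
```

All four hammer heads are in the rack, and I handed the job in at about 27.5 s. The vice is on the −y (right) side, so the smallest head went to stall_d. I gripped each one by its cheeks and set it on the leather. Handing in reports no verdict.

Stall centres come from the rack strips in the overview pictures. Head positions come from the wrist camera after each release.

| Head | Stall | Stall centre (m) | Head centre (m) | Angle to stall |
|---|---|---|---|---|
| head_a | stall_d | (0.636, −0.126) | (0.639, −0.124) | 0.5° |
| head_b | stall_c | (0.636, −0.034) | (0.637, −0.033) | 0.3° |
| head_c | stall_b | (0.636, 0.058) | (0.636, 0.060) | 0.4° |
| head_d | stall_a | (0.636, 0.150) | (0.637, 0.150) | 0.5° |

- **Flatness:** the tops of all four heads are at the height expected for heads lying flat, eye up.
- **Clear of the work:** the gripper was open and well clear of the rack, and the final side picture shows all four heads in place.
- **Tin of wedges:** it reads within about 3 mm of its first position, which is within the recognition error.
- **Checks that disagreed:** the overview cameras read some angles a few degrees off (up to 8.6° for head_a). The side camera also put head_d's y at 0.139 m. In both cases the fitted outline was wider than the head, so I trusted the wrist readings.

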